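# Hold a rail against the sprung fence for the screws

### The job

Swing the stop arm of the sprung fence round until it stands square to the fence; then stand the loose wooden rail on edge on the bench, flat along the front of the fence with one end up against the stop arm, and press it into the fence with a steady 10 N (6 to 14 N will do), never driving the springs to the end of their travel. Finish while still holding it pressed there, as a third hand for the person who will drive the screws: do not let go. Leave the stop arm square and do not push the other things on the bench about.

Things in the scene. Friction and masses are not known exactly. Their poses are not given: they have to be found in the camera images.
- jig: The sprung fence, bolted to the bench: aluminium back bar 270 long, 30 high (x = +30 to +60 mm), a plywood face on two springs before it, a stop arm at its -y end. Origin at bench level, midway along; +z up, +y along the fence, +x the pressing direction (from the robot's side into the fence). Springs free, the face's front is at x = -30 mm. Position and yaw vary.
- face_front (a point): Middle of the front of the sprung plywood face, 15 mm above the bench; the face is 18 thick, 200 long (100 either side of this point along the jig's y), from 2 to 28 mm above the bench. Axes as jig; it moves along the jig's +x as the face is pressed in.
- fence_face (a joint): How far the face is pressed in along the jig's +x, in m: 0 free, end of travel 0.030 (counts as reached from 0.0285). Springs give 0.6 N per mm, no preload: 6 N is 0.010, 10 N is 0.0167, 14 N is 0.0233.
- stop_arm (a joint): Angle of the stop arm, rad. 0: it points along the jig's -y, in line with the fence; grows clockwise seen from above; 1.571: along the jig's -x, square to the fence. Travel 0 to 2.2: no click or end stop at square. Stiff hinge, stays where it is left; about 3 N at the knob moves it. Starts between 0.35 and 1.0.
- stop_pivot (a point): Pivot of the aluminium stop arm, on its axis 27 mm above the bench; in the jig frame at x = +20, y = -125 mm. Its axes turn with the arm: +z up, the bar runs along -y (0 to -132 mm), 20 wide, from 7 to 27 mm above the bench; hub radius 14, 31 high. The side that the rail's end meets is at x = -10 mm of this frame (faces the jig's +y when square).
- stop_knob (a point): Round upright black knob near the free end of the stop arm, 115 mm from the pivot: 18 mm diameter (22 at the top), from 27 to 73 mm above the bench; the point is on its axis 55 mm above the bench. To be gripped or pushed.
- rail: Loose brown wooden board standing on its long edge: 150 long (its y), 30 thick (its x), 80 high, 0.18 to 0.35 kg, two small dark screw holes in each broad face. Origin at the centre of its underside, +z up. Either broad face may go to the fence; it stands 50 mm taller than fence and back bar. In place, its centre is 85 mm from the stop arm's centre line.
- offcut: Bystander: flat dark wooden offcut 95 x 42 x 22, origin under its centre.
- block: Bystander: brown wooden block 60 x 60 x 45, origin under its centre.
- tin: Bystander: small steel bowl, 72 across, 30 high, origin under its centre.
- screwdriver: Bystander: screwdriver 200 long lying along its x, black handle.
- glue: Bystander: white glue bottle 60 across, 170 high, origin under its centre.
- earmuffs: Bystander: blue ear defenders lying on the bench, about 170 x 150 x 60.
Things that resemble listed ones, but are neither listed nor needed, are in the scene too. What is shaped like the rail but pink is not meant.

How it is judged:
By the outcome, as a careful person would: the job done as asked, in the order asked, and still so for the second after the job is handed in, while the arm keeps its last pose, push and grip.
It also fails if it takes over 64 s, if anything falls off the work surface, if the arm or the gripper's body presses on something with over 40 N, if the wrist force passes 120 N, or if a joint passes its speed limit or range.

### The arm

A 6-joint arm with a two-finger parallel gripper is mounted at the origin on the work surface. World frame = base frame: x ahead of the robot, y to its left, z up, the work surface at z = 0. Lengths are in mm, angles in rad, forces in N, time in s.
With the tool pointing down it reaches from about 300 to 775 mm from the base axis. Payload 14.6 kg.
Tool frame: the origin (TCP) lies between the finger pads; the fingertips stand 19 mm ahead of it and the grasp point (between the pads) is the TCP; z points along the fingers, y is the line along which they close (so a half turn about z gives the same grasp; the last joint's range is limited). The gripper opens to 94 mm and grips with 3 to 60 N. Pads are 16 mm wide; open, the fingers measure 119 mm over their backs; the gripper's body (75 mm by 177 mm) begins 78 mm behind the grasp point.
Start: joints at [-1.205, 0.3, 1.521, -0, 1.321, -0.067], TCP at [230.67, -499.28, 224.446] pointing down, gripper open.
Joint ranges: [-3.03, 3.03], [-0.79, 2.21], [0.23, 2.52], [-1.04, 4.18], [0, 3.07], [-2.55, 2.55]. Speed limits (rad/s): [2.22, 2.22, 2.57, 3.14, 3.14, 3.14].

### API

Orientations are given as [roll, pitch, yaw] about the fixed x, y, z axes, in that order (R = Rz(yaw) Ry(pitch) Rx(roll)).
In Python, from cell import monitor, imaging, job, find_in, trace gives the robot as it stands. The module is installed in compiled form; this text tells all that it offers.
- The arm moves only by the tool arm_command, never from a script. Its argument "steps" is a list of rows, each a list of 5 numbers: the opening, from 0 (shut) to 1 (fully open), then the shift along the tool's x, y, z in mm, then the turn about the tool's z in degrees. In form: [[gripper, dx, dy, dz, turn], ...]. A call has 1 to 20 rows; each row is the pose to reach, as a shift and turn from the pose commanded when the call began, along the tool's axes at that moment; what a row does not reach only later rows make up. A row lasts 1/8 s, in which the tool goes at most 62.5 mm and 10.7 degrees, less where a joint would pass 70% of its speed; a pose out of reach is approached as far as the arm can. A call with a gripper value outside its range is refused whole. The fingers move at their own pace and stop on an object; "force" is the grip in N (left out, the last holds). Time passes only in rows, so rows that repeat a pose let the fingers close. It gives the time, the measured TCP pose, the force, the opening and the grip force at its end, in the units of the state.
- monitor.read_state(): the state, without advancing time (a new reading comes with each control period).
- imaging.camera(name): name is "side" or "top" or "wrist"; returns a dict with "img" (480x640x3 uint8, red, green, blue), "mtx" (3x3 intrinsics, pixels), "view" (4x4, takes a point from world to camera coordinates). Camera axes: x right, y down, z forward; pixel columns grow to the right and rows downward; lengths in mm; the calibration is good to about 2 mm. The wrist camera is an equidistant fisheye: a pixel r from the principal point sees the ray r / f radians off the axis. A picture is of the moment at which its call begins. There is no depth.
- job.sign_off(): hands the job in; it is judged then, once.
Trained networks look in a picture, given as the dict that the camera call returned (one of the last four; its "shot" number tells which), for a name from the list of things; names that differ only in an ending like _2 or _b are one class to them, and where a whole thing is asked for, a point or a joint stands for the part that bears it (a point fixed in the world has none). Each returns a list of dicts, best first, with "p" (0 to 1); they miss things now and then, are a little off and sometimes report something else, mostly with a low value. They report only what shows in the picture. A call takes as long as a camera call. They do not tell look-alikes from the thing itself.
- find_in(picture, target): "rect" ([centre column, centre row, width, height] in pixels, round what is visible of it).
- trace(picture, target): "region" (480x640 bool, what is visible of it) and "rect" ([centre column, centre row, width, height] in pixels, round what is visible of it).
The state is a dict: "clock": time; "joints": joint angles; "qd": joint speeds; "effort": joint torques, N m; "eef_pos": TCP position; "eef_rot": TCP orientation; "wrist_force": force on the tool from outside, world axes, zero at the start; "moment": the same for the moment, N m; "finger_gap": finger opening in mm; "finger_force": force on a finger pad.
Only numpy, scipy, OpenCV 4.12 (cv2) and the standard library are available. Lean on these libraries where they do the work, as an engineer would, in place of code of your own. Each camera call takes 0.05 s, during which the arm holds its last target. There are 200 camera calls.

## Working session

There is one attempt and no reset: what is moved stays moved. The work goes in short steps, Python scripts to look and compute and a tool call to move; the robot and the scene stay as the last step left them, time stands still between calls to the robot, and variables do not carry over. Pictures are saved under pics/ and viewed, at most 10 in all, crops included, and the job is handed in when it is done.

Besides the shell and the picture viewer there is one more tool, called after "Call:" as a command line: name --pt "numbers of a row" for each row, then --argument value for the rest. arm_command: Moves the arm, as the interface text tells. Its arguments: {"type":"object","properties":{"steps":{"type":"array","items":{"type":"array","items":{"type":"number"}}},"force":{"type":"number"}},"required":["steps"]}

```bash
mkdir -p pics; python3 - <<'E'
from cell import monitor, imaging, job, find_in, trace
import cv2, numpy as np
s=monitor.read_state(); print({k:np.round(v,3) for k,v in s.items()})
for n in ("top","side"):
    d=imaging.camera(n); cv2.imwrite(f"pics/{n}0.png",d["img"][:,:,::-1])
    print(n,d["mtx"].round(1).tolist(),d["view"].round(4).tolist())
    for t in ("jig","stop_knob","rail","face_front","stop_pivot"):
        print(t,[(round(float(r["p"]),2),np.round(r["rect"]).tolist()) for r in find_in(d,t)[:3]])
E
```

```text
{'clock': np.float64(0.0), 'joints': array([-1.205,  0.3  ,  1.522,  0.   ,  1.321, -0.067]), 'qd': array([-0.   ,  0.002, -0.001,  0.   ,  0.001,  0.   ]), 'effort': array([ 1.0000e-03, -5.3180e+01, -3.5274e+01,  7.1000e-02,  2.4000e-02,
       -0.0000e+00]), 'eef_pos': array([ 230.599, -499.054,  223.903]), 'eef_rot': array([-3.14 , -0.   ,  0.433]), 'wrist_force': array([ 0.668,  0.046, -0.57 ]), 'moment': array([-0.008,  0.043,  0.003]), 'finger_force': np.float64(0.0), 'finger_gap': np.float64(93.961)}
top [[600.2, 0.0, 314.1], [0.0, 600.2, 232.3], [0.0, 0.0, 1.0]] [[0.0258, -0.9996, -0.007, -16.8941], [-0.9944, -0.025, -0.1031, 468.6904], [0.1029, 0.0096, -0.9947, 1409.4542], [0.0, 0.0, 0.0, 1.0]]
jig [(0.56, [329.0, 176.0, 146.0, 76.0])]
stop_knob [(0.82, [381.0, 192.0, 51.0, 51.0]), (0.2, [512.0, 165.0, 74.0, 58.0])]
rail [(0.7, [206.0, 255.0, 69.0, 46.0]), (0.63, [165.0, 324.0, 73.0, 32.0])]
face_front [(0.96, [313.0, 187.0, 84.0, 18.0])]
stop_pivot [(0.84, [380.0, 191.0, 49.0, 50.0])]
side [[608.8, 0.0, 331.2], [0.0, 608.8, 246.3], [0.0, 0.0, 1.0]] [[0.953, -0.3029, -0.0064, -444.0498], [-0.1928, -0.5901, -0.784, 143.7608], [0.2337, 0.7484, -0.6207, 1714.3342], [0.0, 0.0, 0.0, 1.0]]
jig [(0.56, [389.0, 262.0, 73.0, 87.0])]
stop_knob []
rail [(0.49, [296.0, 203.0, 16.0, 23.0])]
face_front [(0.73, [366.0, 255.0, 32.0, 45.0]), (0.45, [384.0, 288.0, 28.0, 43.0])]
stop_pivot [(0.23, [352.0, 200.0, 23.0, 23.0])]
```

```bash
python3 - <<'E'
import cv2
a=cv2.imread("pics/top0.png"); cv2.imwrite("pics/t0c.png",cv2.resize(a[100:400,100:500],None,fx=2,fy=2,interpolation=cv2.INTER_CUBIC))
E
```

```text
(no output)
```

View pics/t0c.png

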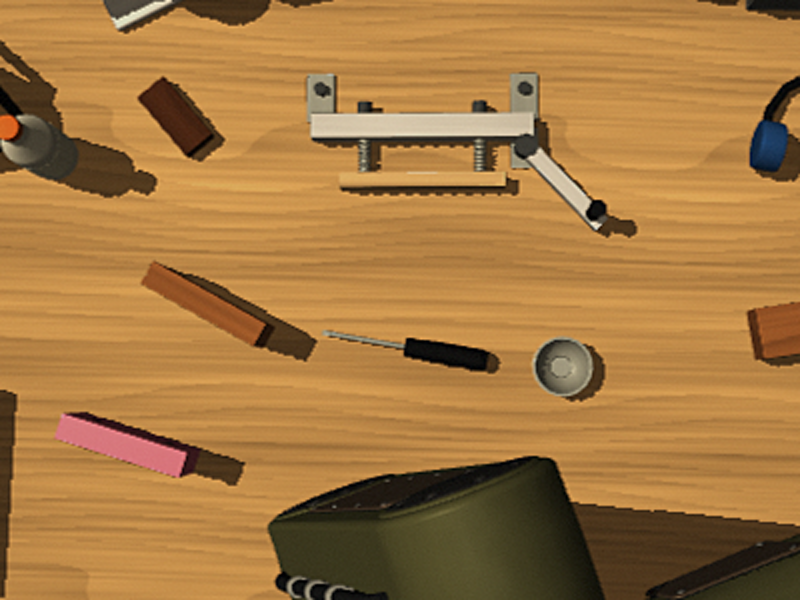

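View pics/side0.png

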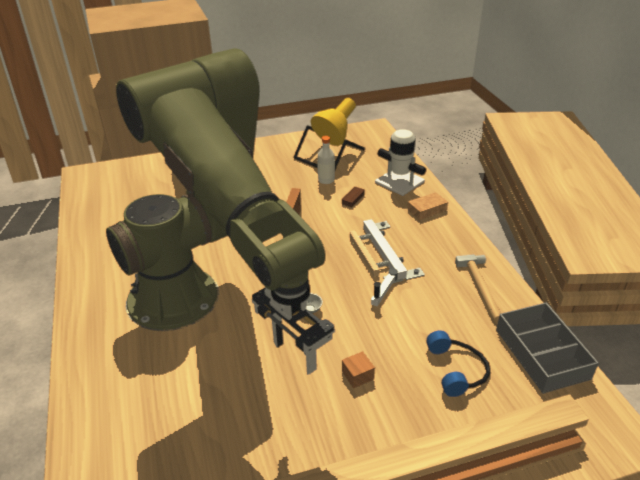

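The top crop (offset 100,100, 2x) shows the fence at crop (310-535,113-190), stop pivot ~(526,146), knob ~(597,209). The brown rail is at ~(205,305), with the pink look-alike below it and the screwdriver and bowl between rail and fence. I'll fit models to the masks.

```bash
cat > h.py <<'E'
from cell import monitor, imaging, job, find_in, trace
import cv2, numpy as np
from scipy.optimize import minimize
def proj(d,P):
    P=np.atleast_2d(P); c=P@d["view"][:3,:3].T+d["view"][:3,3]; K=d["mtx"]
    if d.get("fish"):
        r=np.hypot(c[:,0],c[:,1]); th=np.arctan2(r,c[:,2]); s=th/np.maximum(r,1e-9)
        n=c[:,:2]*s[:,None]
    else: n=c[:,:2]/c[:,2:]
    return n*[K[0,0],K[1,1]]+K[:2,2]
def unproj(d,px,z):
    K=d["mtx"]; n=(np.array(px,float)-K[:2,2])/[K[0,0],K[1,1]]
    if d.get("fish"):
        r=np.hypot(*n); ray=np.r_[n/max(r,1e-9)*np.sin(r),np.cos(r)]
    else: ray=np.r_[n,1]
    R=d["view"][:3,:3]; o=-R.T@d["view"][:3,3]; v=R.T@ray
    return o+v*(z-o[2])/v[2]
def box(x,y,a,lx,ly,z0,z1):
    c,s=np.cos(a),np.sin(a)
    return np.array([[x+c*u-s*v,y+s*u+c*v,z] for u in(-lx/2,lx/2) for v in(-ly/2,ly/2) for z in(z0,z1)])
def fitbox(d,mask,p0,dims):
    S=8
    def f(p):
        P=box(*p[:2],p[2]/100,*dims)
        E=[P]
        q=proj(d,P); h=cv2.convexHull((q*S).astype(np.float32)).astype(int)
        im=np.zeros((480,640),np.uint8); cv2.fillConvexPoly(im,((h/S+.0)*16).round().astype(np.int32),255,cv2.LINE_AA,4)
        return np.abs(im/255.-mask).sum()/mask.sum()
    b=None
    for k in range(3):
        r=minimize(f,p0 if b is None else b.x,method="Nelder-Mead",options=dict(initial_simplex=np.array((p0 if b is None else b.x))+np.array([[0,0,0],[8,0,0],[0,8,0],[0,0,10]])))
        if b is None or r.fun<b.fun: b=r
    return b.x[0],b.x[1],b.x[2]/100,b.fun
def cam(n):
    d=imaging.camera(n); d["fish"]=n=="wrist"; return d
E
python3 - <<'E'
from h import *
for n in("top","side"):
    d=cam(n)
    if n=="top":
        for k,p,z in(("pivot",(363.2,172.8),31),("knob",(398.7,204.5),73),("barL",(255.6,156.5),30),("barR",(367,156.5),30),("faceL",(270,190),28),("faceR",(353,190),28),("r1",(176,131),80),("railmid",(205,255),40),("bowl",(382,284),30),("drvH",(347,280),20),("drvtip",(263,267),5)):
            print(k,unproj(d,p,z).round(1))
    for t in("rail","face_front","stop_knob"):
        for m in trace(d,t)[:3]:
            print(n,t,round(float(m["p"]),2),np.round(m["rect"]),m["region"].sum())
            if t=="rail":
                c=unproj(d,m["rect"][:2],40)
                for a0 in(.5,1.1):
                    print("  fit",np.round(fitbox(d,m["region"],[c[0],c[1],a0*100],(30,150,0,80)),3))
            if t=="face_front":
                c=unproj(d,m["rect"][:2],15)
                print("  fit",np.round(fitbox(d,m["region"],[c[0],c[1],0],(18,200,2,28)),3))
E
```

```text
pivot [ 614.7 -119.2   31. ]
knob [ 533.5 -199.6   73. ]
barL [648.6 140.8  30. ]
barR [ 655.1 -127.7   30. ]
faceL [568.  103.5  28. ]
faceR [572.9 -95.6  28. ]
r1 [693.3 323.7  80. ]
railmid [407.1 250.5  40. ]
bowl [ 349.9 -168.1   30. ]
drvH [357.5 -86.   20. ]
drvtip [383.9 116.1   5. ]
top rail 0.87 [164. 323.  71.  31.] 1200
  fit [ 2.48988e+02  3.37226e+02 -2.68000e-01  1.03000e-01]
  fit [ 2.48856e+02  3.37200e+02 -2.65000e-01  1.02000e-01]
top rail 0.73 [384. 283.  28.  29.] 690
  fit [ 3.48578e+02 -1.39018e+02  9.80000e-02  1.23400e+00]
  fit [ 359.172 -167.829    1.052    1.294]
top rail 0.61 [206. 257.  65.  44.] 968
  fit [ 4.12886e+02  2.51131e+02 -4.80000e-01  1.07000e-01]
  fit [4.12617e+02 2.51383e+02 2.66100e+00 1.07000e-01]
top face_front 0.92 [314. 186.  84.  20.] 897
  fit [5.73101e+02 4.44300e+00 2.60000e-02 1.96000e-01]
top face_front 0.35 [510. 165.  76.  56.] 1206
  fit [ 6.16641e+02 -4.73330e+02 -6.40000e-02  1.13100e+00]
top stop_knob 0.6 [382. 190.  53.  49.] 622
side rail 0.59 [296. 202.  17.  25.] 267
  fit [ 4.46132e+02  3.33522e+02 -2.32000e-01  1.07300e+00]
  fit [448.066 313.481   1.374   3.617]
side rail 0.43 [313. 301.  17.  26.] 248
  fit [ 3.71889e+02 -1.29873e+02 -2.57000e-01  2.22500e+00]
  fit [ 360.689 -161.689    1.229    6.035]
side face_front 0.68 [369. 255.  32.  46.] 502
  fit [5.73244e+02 5.99500e+00 2.10000e-02 2.07000e-01]
side stop_knob 0.85 [383. 289.  27.  41.] 443
```

Call:
arm_command --pt "1 30 -11 0 -3" --pt "1 75 -27 5 -6" --pt "1 125 -45 10 -9" --pt "1 180 -65 15 -12" --pt "1 235 -85 20 -15" --pt "1 290 -105 25 -17" --pt "1 345 -125 25 -19" --pt "1 380 -137 25 -20" --pt "1 400 -145 25 -20" --pt "1 400 -145 25 -20" --pt "1 400 -145 25 -20"

```text
clock: 2.38
eef_pos: [532.3, -200.8, 199.4]
eef_rot: [-3.141, 0.0, 0.781]
wrist_force: [-0.3, -0.3, 0.5]
finger_gap: 93.8
finger_force: 0.0
```

```bash
python3 - <<'E'
from h import *
s=monitor.read_state(); print(s["clock"],s["eef_pos"].round(1),s["eef_rot"].round(4))
d=cam("wrist"); cv2.imwrite("pics/w1.png",d["img"][:,:,::-1]); print(d["mtx"],d["view"].round(3).tolist())
np.save("w1.npy",d,allow_pickle=True)
for t in("face_front","stop_knob","stop_pivot"): print(t,[(round(float(r["p"]),2),np.round(r["rect"]).tolist()) for r in find_in(d,t)[:3]])
for o in((592.5,5),):
  c,sn=np.cos(.024),np.sin(.024)
  for k,(x,y,z) in dict(barBL=(60,135,30),barBR=(60,-135,30),pivot=(20,-125,31),faceFL=(-30,100,28),faceFR=(-30,-100,28)).items(): print(k,proj(d,[o[0]+c*x-sn*y,o[1]+sn*x+c*y,z]).round(1))
print("knob",proj(d,[533.5,-199.6,73]).round(1))
E
```

```text
2.375 [ 532.3 -200.8  199.4] [-3.1415e+00  3.0000e-04  7.8070e-01]
[[371.64829954   0.         319.68002739]
 [  0.         371.64829954 239.66057339]
 [  0.           0.           1.        ]] [[0.704, -0.71, 0.0, -518.421], [-0.688, -0.682, 0.25, 210.492], [-0.177, -0.176, -0.968, 426.126], [0.0, 0.0, 0.0, 1.0]]
face_front [(0.6, [208.0, 60.0, 161.0, 117.0])]
stop_knob [(0.63, [321.0, 166.0, 28.0, 167.0])]
stop_pivot [(0.88, [321.0, 165.0, 29.0, 165.0])]
barBL [[161.4 -77.9]]
barBR [[358.8  74. ]]
pivot [[319.3  97.7]]
faceFL [[121.6   1. ]]
faceFR [[260.1 120.4]]
knob [[318.2 236.8]]
```

View pics/w1.png

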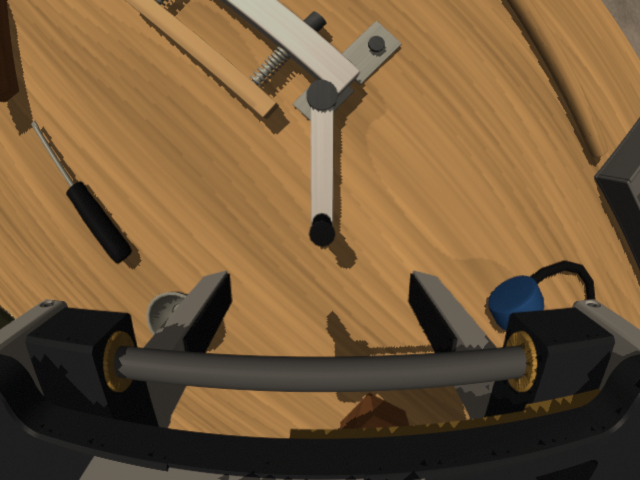

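The wrist picture shows the hub top at (322,95), the knob top at ~(321,229), the bar's right back corner at ~(358,75) and the face's right front top corner at ~(265,117), close to prediction.

```bash
python3 - <<'E'
from h import *
d=np.load("w1.npy",allow_pickle=True).item()
for k,p,z in(("hub",(322,94.5),31),("knobtop",(321,227),73),("barBR",(358.5,74.5),30),("faceFR",(265,117.5),28),("barR front",(341,93),30),("drvHend",(125,258),10)): print(k,unproj(d,p,z).round(1))
g=d["img"].astype(int).sum(2)
for r in (218,222,226,230,234,238,242): print(r,g[r,300:342:2])
E
```

```text
hub [ 619.2 -119.2   31. ]
knobtop [ 540.7 -195.5   73. ]
barBR [ 655.2 -128.6   30. ]
faceFR [569.7 -97.1  28. ]
barR front [ 632.1 -129.8   30. ]
drvHend [357.2 -77.4  10. ]
218 [355 347 341 339 346 368 414 101  31  31  27  31  24  22  29 283 313 156
 147 159 305]
222 [355 352 352 345 338 349 200  38  70  76  60  56  54  49  37  47 202 164
 157 159 311]
226 [364 361 356 350 351 280  94  48  55  52  56  50  54  53  58  50 103 168
 167 166 268]
230 [366 372 370 362 344 116  54  55  57  44  56  50  55  60  54  55  49 108
 168 168 268]
234 [355 357 367 373 279  68  54  51  49  55  46  49  44  54  48  50  44  63
 158 171 182]
238 [359 359 353 353 359 159  46  54  45  48  46  47  50  51  49  54  51 135
 160 167 168]
242 [338 348 366 361 355 349 266  83  56  51  50  54  53  50  48  64 138 161
 159 157 161]
```

Call:
arm_command --force 20 --pt "0.7 4 0.5 30 0" --pt "0.6 4 0.5 75 0" --pt "0.5 4 0.5 115 0" --pt "0.4 4 0.5 138 0" --pt "0.4 4 0.5 145 0" --pt "0.2 4 0.5 145 0" --pt "0.1 4 0.5 145 0" --pt "0.05 4 0.5 145 0" --pt "0.05 4 0.5 145 0" --pt "0.05 4 0.5 145 0"

```text
clock: 3.82
eef_pos: [536.7, -197.8, 55.4]
eef_rot: [3.14, -0.001, 0.782]
wrist_force: [0.1, -1.8, 5.7]
finger_gap: 19.1
finger_force: 20.0
```

Call:
arm_command --pt "0.05 0.1 -3.9 0 2" --pt "0.05 0.4 -9.8 0 5" --pt "0.05 1.2 -16.7 0 8.5" --pt "0.05 2.5 -23.5 0 12" --pt "0.05 4.1 -30.2 0 15.5" --pt "0.05 6.2 -36.8 0 19" --pt "0.05 8.6 -43.2 0 22.5" --pt "0.05 11.4 -49.5 0 26" --pt "0.05 14.6 -55.6 0 29.5" --pt "0.05 18.2 -61.5 0 33" --pt "0.05 22.2 -67.2 0 36.5" --pt "0.05 25.8 -71.9 0 39.5" --pt "0.05 29 -75.6 0 42" --pt "0.05 31 -77.6 0 43.4" --pt "0.05 31 -77.6 0 43.4" --pt "0.05 31 -77.6 0 43.4"

```text
clock: 5.82
eef_pos: [504.5, -120.6, 55.4]
eef_rot: [3.141, -0.003, 0.025]
wrist_force: [4.6, -0.2, 7.2]
finger_gap: 19.0
finger_force: 20.0
```

```bash
python3 - <<'E'
from h import *
d=cam("wrist"); cv2.imwrite("pics/w2.png",d["img"][:,:,::-1]); np.save("w2.npy",d,allow_pickle=True)
print(d["view"].round(3).tolist())
E
```

```text
[[0.025, -1.0, 0.001, -133.008], [-0.969, -0.024, 0.247, 503.591], [-0.247, -0.007, -0.969, 351.224], [0.0, 0.0, 0.0, 1.0]]
```

View pics/w2.png

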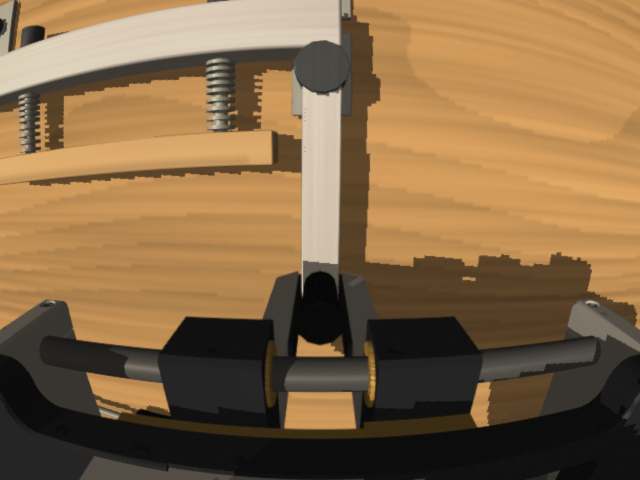

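The arm stands about square at columns 302–340, hub at (321,67). The face runs along rows ~131–165 and the bar's front edge along rows ~47–97. Now I'll measure the edges in world coordinates.

```bash
python3 - <<'E'
from h import *
d=np.load("w2.npy",allow_pickle=True).item()
g=cv2.GaussianBlur(d["img"],(3,3),0).astype(int)
gg=g.sum(2)
def sub(v,i0):
    k=np.argmax(np.abs(np.diff(v))); return i0+k+.5
def line(P): 
    P=np.array(P); c=P.mean(0); u=np.linalg.svd(P-c)[2][0]; 
    res=(P-c)@[-u[1],u[0]]; return c.round(1),np.arctan2(u[1],u[0])%np.pi, res.std().round(2)
for nm,lo,hi in(("armL",292,312),("armR",332,348)):
    print(nm,line([unproj(d,(sub(g[r,lo:hi,2],lo),r),27)[:2] for r in range(110,255,6)]))
def rows(nm,fn,lo,hi,z,cols):
    P=[unproj(d,(c,sub(gg[int(fn(c))+lo:int(fn(c))+hi,c],int(fn(c))+lo)),z)[:2] for c in cols]
    print(nm,line(P))
for c in (40,120,180,260): print(c,[int(x) for x in gg[110:190:2,c]])
for c in (60,150,280): print(c,[int(x) for x in gg[30:110:2,c]])
E
```

```text
armL (array([ 559.5, -110. ]), np.float64(0.015986981746761053), np.float64(0.08))
armR (array([ 559.9, -129.3]), np.float64(0.016492871145468158), np.float64(0.15))
40 [383, 342, 342, 392, 348, 368, 435, 398, 340, 393, 432, 348, 327, 414, 394, 280, 326, 424, 354, 248, 351, 449, 502, 503, 504, 505, 505, 505, 505, 502, 491, 470, 450, 435, 415, 247, 203, 241, 408, 444]
120 [406, 404, 403, 404, 414, 424, 425, 419, 409, 405, 407, 415, 419, 421, 430, 439, 480, 494, 495, 495, 497, 497, 499, 501, 503, 500, 486, 468, 451, 439, 417, 280, 198, 201, 303, 442, 454, 448, 432, 426]
180 [402, 406, 418, 420, 416, 412, 409, 415, 420, 428, 433, 432, 413, 474, 488, 488, 492, 493, 494, 496, 498, 501, 502, 495, 480, 463, 448, 441, 423, 259, 199, 197, 203, 301, 414, 412, 418, 427, 439, 444]
260 [256, 371, 416, 286, 307, 414, 313, 265, 277, 336, 400, 473, 482, 485, 487, 490, 493, 495, 498, 499, 501, 500, 497, 493, 489, 486, 477, 364, 211, 203, 204, 274, 403, 409, 414, 416, 424, 432, 442, 447]
60 [443, 370, 420, 588, 616, 616, 617, 618, 611, 616, 619, 622, 621, 618, 620, 620, 616, 614, 618, 625, 622, 621, 621, 560, 371, 193, 170, 169, 169, 173, 182, 186, 189, 192, 191, 191, 192, 192, 188, 185]
150 [610, 607, 598, 601, 614, 617, 612, 610, 615, 619, 620, 617, 609, 599, 507, 325, 179, 168, 168, 170, 170, 182, 192, 190, 187, 212, 294, 412, 430, 432, 435, 430, 422, 410, 400, 391, 392, 398, 407, 406]
280 [607, 614, 610, 606, 611, 609, 603, 578, 452, 265, 170, 168, 168, 171, 170, 179, 189, 192, 193, 192, 275, 406, 420, 421, 419, 425, 433, 436, 436, 434, 440, 456, 462, 457, 454, 455, 453, 451, 451, 451]
```

```bash
python3 - <<'E'
from h import *
d=np.load("w2.npy",allow_pickle=True).item()
gg=d["img"].astype(int).sum(2)
def line(P): 
    P=np.array(P); c=P.mean(0); u=np.linalg.svd(P-c)[2][0]; res=(P-c)@[-u[1],u[0]]
    k=abs(res)<2*res.std()+.3; P=P[k]; c=P.mean(0); u=np.linalg.svd(P-c)[2][0]
    return c.round(1),round(np.arctan2(u[1],u[0])%np.pi-np.pi/2,4),((P-c)@[-u[1],u[0]]).std().round(2),k.sum()
B=[];F=[];K=[];T=[]
for c in range(60,285,5):
    v=gg[:,c]; r=20
    s=[i for i in range(30,110) if v[i]>400 and v[i+1]<=400 and v[i+4]<250]
    if s: i=s[0]; B.append(unproj(d,(c,i+(v[i]-400)/(v[i]-v[i+1])),30)[:2])
    s=[i for i in range(150,190) if v[i]>330 and v[i+1]<=330 and v[i-5]>410]
    if s and c<265: i=s[0]; F.append(unproj(d,(c,i+(v[i]-330)/(v[i]-v[i+1])),2)[:2])
    s=[i for i in range(125,165) if v[i]<455 and v[i+1]>=455 and min(v[i+3:i+8])>480]
    if s and c<265: i=s[0]; K.append(unproj(d,(c,i+.5),28)[:2])
for n,P in(("barfront",B),("facebottomfront",F),("facebacktop",K)): print(n,line(P))
E
```

```text
barfront (array([627.4, -36.3]), np.float64(0.0285), np.float64(0.01), np.int64(45))
facebottomfront (array([565.6, -18.5]), np.float64(0.0287), np.float64(0.06), np.int64(41))
facebacktop (array([584.1, -31. ]), np.float64(0.027), np.float64(0.18), np.int64(41))
```

Call:
arm_command --pt "0.05 0 0.8 0 -0.4" --pt "0.05 0 1.5 0 -0.7" --pt "0.05 0 1.5 0 -0.7" --pt "0.05 0 1.5 0 -0.7"

```text
clock: 6.38
eef_pos: [504.5, -121.9, 55.4]
eef_rot: [3.141, -0.003, 0.037]
wrist_force: [4.7, 2.4, 7.2]
finger_gap: 19.1
finger_force: 20.0
```

```bash
cat > armang.py <<'E'
from h import *
def sub(v,i0): return i0+np.argmax(np.abs(np.diff(v)))+.5
def line(P): 
    P=np.array(P); c=P.mean(0); u=np.linalg.svd(P-c)[2][0]; res=(P-c)@[-u[1],u[0]]
    k=abs(res)<2*res.std()+.3; P=P[k]; c=P.mean(0); u=np.linalg.svd(P-c)[2][0]
    return c.round(1),round(np.arctan2(u[1],u[0])%np.pi,4),((P-c)@[-u[1],u[0]]).std().round(2),k.sum()
d=cam("wrist"); g=cv2.GaussianBlur(d["img"],(3,3),0).astype(int); gg=g.sum(2)
cl=np.array([[559.7,-119.7]]); T=[]
for nm,lo,hi in(("armL",290,314),("armR",330,350)):
    print(nm,line([unproj(d,(sub(g[r,lo:hi,2],lo),r),27)[:2] for r in range(110,255,6)]))
B=[]
for c in range(60,285,5):
    v=gg[:,c]; s=[i for i in range(20,120) if v[i]>400 and v[i+1]<=400 and v[i+4]<250]
    if s: i=s[0]; B.append(unproj(d,(c,i+(v[i]-400)/(v[i]-v[i+1])),30)[:2])
b=line(B); print("bar",b[0],b[1]-np.pi/2,b[2:])
E
python3 armang.py
```

```text
armL (array([ 557.8, -110.7]), np.float64(0.0294), np.float64(0.03), np.int64(24))
armR (array([ 560.1, -130. ]), np.float64(0.028), np.float64(0.14), np.int64(25))
bar [627.5 -36.1] 0.028603673205103375 (np.float64(0.01), np.int64(45))
```

Call:
arm_command --pt "0.2 0 0 0 0" --pt "0.45 0 0 0 0" --pt "0.45 0 0 -5 0" --pt "0.45 0 0 -30 0" --pt "0.5 0 0 -75 0" --pt "0.6 -3 -12 -110 -3" --pt "0.8 -9 -45 -130 -8" --pt "1 -19 -90 -130 -15" --pt "1 -29 -140 -130 -23" --pt "1 -39 -190 -130 -31" --pt "1 -49 -240 -130 -39" --pt "1 -60 -290 -130 -47" --pt "1 -70 -335 -130 -54" --pt "1 -76 -365 -130 -59" --pt "1 -78 -376 -130 -60.4" --pt "1 -78 -376 -130 -60.4" --pt "1 -78 -376 -130 -60.4"

```text
clock: 8.55
eef_pos: [412.1, 250.0, 184.4]
eef_rot: [-3.142, 0.0, 1.089]
wrist_force: [-0.5, -1.3, -0.4]
finger_gap: 94.0
finger_force: 0.0
```

```bash
python3 - <<'E'
from h import *
s=monitor.read_state(); print(s["eef_pos"].round(1),s["eef_rot"].round(4))
d=cam("wrist"); im=d["img"].copy()
for m in trace(d,"rail")[:2]:
    c=unproj(d,m["rect"][:2],40); print(m["p"],m["rect"],m["region"].sum(),np.round(fitbox(d,m["region"],[412.7,251.3,-48],(30,150,0,80)),3))
d2=cam("top")
for m in trace(d2,"rail")[:3]:
    print(m["p"],m["rect"],m["region"].sum())
for q in proj(d,box(412.7,251.3,-.48,30,150,0,80)): cv2.circle(im,tuple(int(x) for x in q),2,(255,0,0),-1)
cv2.imwrite("pics/w3.png",im[:,:,::-1]); np.save("w3.npy",d,allow_pickle=True)
E
```

```text
[412.1 250.  184.4] [-3.1415e+00  3.0000e-04  1.0887e+00]
0.81 [121.0, 235.2, 107.9, 177.7] 11392 [ 594.132 -457.638    1.097    1.   ]
0.75 [320.0, 236.6, 38.8, 190.0] 7745 [ 4.15326e+02  2.50998e+02 -4.82000e-01  3.80000e-02]
0.9 [222.1, 262.6, 30.1, 30.1] 439
0.89 [140.1, 314.2, 20.7, 18.6] 318
```

View pics/w3.png

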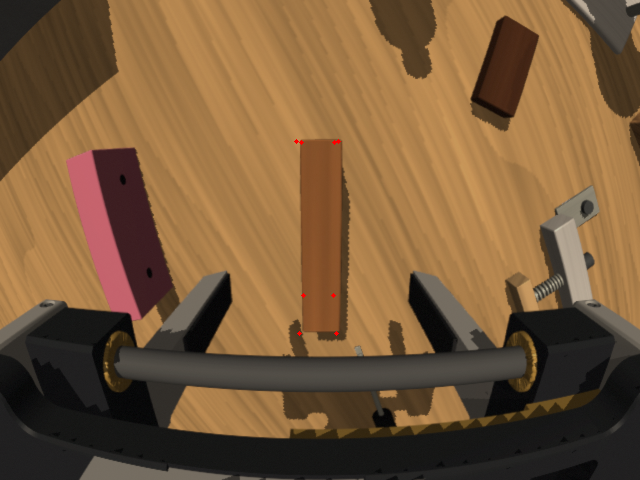

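The rail (predicted corners in red) is centred between the fingers at (320,237), already aligned. Descend and grip.

Call:
arm_command --force 50 --pt "1 2.4 2.4 25 0" --pt "1 2.4 2.4 70 0" --pt "1 2.4 2.4 110 0" --pt "1 2.4 2.4 127 0" --pt "1 2.4 2.4 129.5 0" --pt "0.7 2.4 2.4 129.5 0" --pt "0.4 2.4 2.4 129.5 0" --pt "0.25 2.4 2.4 129.5 0" --pt "0.2 2.4 2.4 129.5 0" --pt "0.2 2.4 2.4 129.5 0" --pt "0.2 2.4 2.4 129.5 0"

```text
clock: 10.12
eef_pos: [415.1, 251.9, 55.0]
eef_rot: [3.142, 0.0, 1.091]
wrist_force: [0.4, -0.9, -0.1]
finger_gap: 37.7
finger_force: 0.0
```

Call:
arm_command --pt "0.2 0 0 0 0" --pt "0.2 0 0 0 0" --pt "0.2 0 0 0 0" --pt "0.2 0 0 0 0" --pt "0.2 0 0 0 0"

```text
clock: 10.75
eef_pos: [415.0, 251.9, 54.9]
eef_rot: [-3.141, 0.0, 1.091]
wrist_force: [-1.8, 0.3, -0.3]
finger_gap: 29.9
finger_force: 50.0
```

Call:
arm_command --pt "0.2 0 0 -10 0" --pt "0.2 0 0 -35 0" --pt "0.2 -8 10 -45 -1.5" --pt "0.2 -25 30 -45 -4" --pt "0.2 -50 58 -45 -8" --pt "0.2 -75 88 -45 -12" --pt "0.2 -100 117 -45 -16" --pt "0.2 -125 146 -45 -20" --pt "0.2 -150 175 -45 -24" --pt "0.2 -170 198 -45 -27" --pt "0.2 -181 211 -45 -29" --pt "0.2 -184.5 215 -45 -29.1" --pt "0.2 -184.5 215 -35 -29.1" --pt "0.2 -184.5 215 -35 -29.1" --pt "0.2 -184.5 215 -35 -29.1"

```text
clock: 12.62
eef_pos: [520.4, -10.5, 89.9]
eef_rot: [-3.141, -0.0, 1.599]
wrist_force: [1.2, 0.7, -2.5]
finger_gap: 30.0
finger_force: 50.0
```

```bash
python3 - <<'E'
from h import *
s=monitor.read_state(); print(s["clock"],s["eef_pos"].round(1),s["eef_rot"].round(4),s["wrist_force"].round(1))
d=cam("wrist"); im=d["img"].copy(); np.save("w4.npy",d,allow_pickle=True)
x,y,z=s["eef_pos"]; a=s["eef_rot"][2]-np.pi/2
for q in proj(d,box(x,y,a,30,150,z-55,z+25)): cv2.circle(im,tuple(int(v) for v in q),2,(255,0,0),-1)
for m in trace(d,"rail")[:3]: print(m["p"],np.round(m["rect"]),np.round(fitbox(d,m["region"],[x,y,a*100],(30,150,z-55,z+25)),3))
cv2.imwrite("pics/w4.png",im[:,:,::-1])
E
```

```text
12.625 [520.4 -10.5  89.9] [-3.1413e+00 -1.0000e-04  1.5991e+00] [ 1.2  0.7 -2.5]
0.68 [321. 285.  82. 287.] [ 5.2210e+02 -1.1512e+01  2.8000e-02  2.3200e-01]
```

View pics/w4.png

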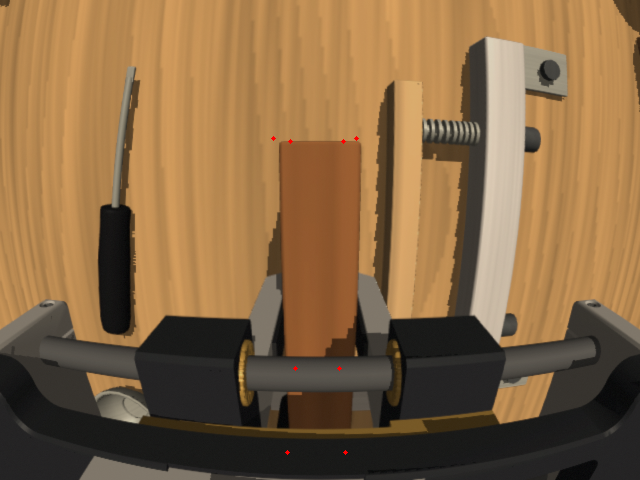

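The rail is held centred and parallel to the fence: its far end is at row 141 and the face at columns 390–420. I'll lower to 2 mm above the bench, approaching the stop and the face short of contact.

Call:
arm_command --pt "0.2 -3 3 5 0" --pt "0.2 -8 10 15 0" --pt "0.2 -14 17 25 0" --pt "0.2 -18 22 31 0" --pt "0.2 -20 25 33 0" --pt "0.2 -20 25 33 0" --pt "0.2 -20 25 33 0" --pt "0.2 -20 25 33 0"

```text
clock: 13.72
eef_pos: [546.1, -30.2, 57.2]
eef_rot: [3.141, 0.0, 1.599]
wrist_force: [-0.7, -0.2, -2.6]
finger_gap: 30.0
finger_force: 50.0
```

```bash
python3 - <<'E'
from h import *
for i in range(3):
    d=cam("side"); s=monitor.read_state(); print(s["clock"],s["eef_pos"].round(2),s["wrist_force"].round(2),s["moment"].round(2))
d=cam("top"); a=np.hstack([])if 0 else None
t=cv2.resize(d["img"][120:240,230:430],None,fx=3.9,fy=3.9,interpolation=cv2.INTER_CUBIC); cv2.imwrite("pics/t5.png",t[:,:,::-1])
E
```

```text
13.775 [546.11 -30.22  57.19] [-0.32  0.72 -2.26] [-0.03 -0.1   0.05]
13.825 [546.13 -30.25  57.17] [ 0.07  0.03 -2.46] [-0.05 -0.11 -0.05]
13.875 [546.1  -30.25  57.1 ] [-0.52 -0.11 -3.78] [-0.02 -0.08 -0.04]
```

View pics/t5.png

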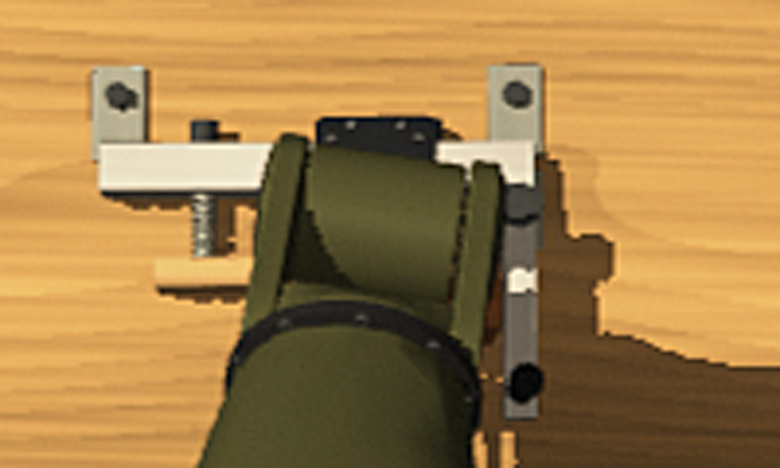

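The top view shows the stop arm square and the rail end a few mm from it. I'll creep towards the stop.

Call:
arm_command --pt "0.2 -1.5 0 0 0" --pt "0.2 -2.5 0 0 0" --pt "0.2 -3 0 0 0" --pt "0.2 -3 0 0 0"

```text
clock: 14.42
eef_pos: [546.2, -33.4, 56.9]
eef_rot: [-3.142, -0.0, 1.599]
wrist_force: [0.2, -0.5, -3.0]
finger_gap: 30.1
finger_force: 50.0
```

```bash
cat > f.py <<'E'
from h import *
F=[]
for i in range(5): imaging.camera("side"); s=monitor.read_state(); F.append(np.r_[s["wrist_force"],s["moment"],s["eef_pos"]])
print(s["clock"],np.mean(F,0).round(2))
E
python3 f.py
```

```text
14.675 [ 2.6000e-01 -1.4000e-01 -2.8100e+00 -5.0000e-02 -1.0000e-01  2.0000e-02
  5.4618e+02 -3.3320e+01  5.6950e+01]
```

Call:
arm_command --pt "0.2 -0.5 0 0 0" --pt "0.2 -0.5 0 0 0"

```text
clock: 14.92
eef_pos: [546.2, -33.9, 57.0]
eef_rot: [3.142, -0.0, 1.599]
wrist_force: [0.1, 0.2, -3.3]
finger_gap: 29.7
finger_force: 50.0
```

```bash
python3 f.py
```

```text
15.175 [-4.300e-01 -1.000e-02 -2.890e+00 -2.000e-02 -7.000e-02  1.000e-02
  5.462e+02 -3.383e+01  5.696e+01]
```

Call:
arm_command --pt "0.2 -0.5 0 0 0" --pt "0.2 -0.5 0 0 0"

```text
clock: 15.42
eef_pos: [546.2, -34.4, 56.9]
eef_rot: [-3.142, 0.0, 1.599]
wrist_force: [-0.5, 0.2, -3.1]
finger_gap: 29.9
finger_force: 50.0
```

```bash
python3 f.py
```

```text
15.675 [ 4.9000e-01  5.0000e-02 -2.7400e+00 -3.0000e-02 -9.0000e-02 -1.0000e-02
  5.4621e+02 -3.4330e+01  5.6940e+01]
```

Call:
arm_command --pt "0.2 -0.5 0 0 0" --pt "0.2 -0.5 0 0 0"

```text
clock: 15.92
eef_pos: [546.2, -34.8, 56.9]
eef_rot: [-3.142, -0.0, 1.599]
wrist_force: [-1.0, 0.4, -2.5]
finger_gap: 29.6
finger_force: 50.0
```

```bash
python3 f.py
```

```text
16.175 [-1.4000e-01  3.5000e-01 -2.8200e+00 -2.0000e-02 -6.0000e-02  0.0000e+00
  5.4623e+02 -3.4830e+01  5.6950e+01]
```

Call:
arm_command --pt "0.2 -0.5 0 0 0" --pt "0.2 -0.5 0 0 0"

```text
clock: 16.42
eef_pos: [546.3, -35.0, 57.0]
eef_rot: [3.142, -0.001, 1.599]
wrist_force: [-0.5, 4.8, -0.5]
finger_gap: 29.9
finger_force: 50.0
```

```bash
python3 f.py; python3 - <<'E'
from h import *
d=cam("top"); a=d["img"][120:240,330:400]; cv2.imwrite("pics/t6.png",cv2.resize(a,None,fx=5,fy=5,interpolation=cv2.INTER_CUBIC)[:,:,::-1])
E
```

```text
16.675 [-5.2000e-01  5.2300e+00 -1.3300e+00  9.6000e-01  2.0000e-02  0.0000e+00
  5.4624e+02 -3.4990e+01  5.7000e+01]
```

View pics/t6.png

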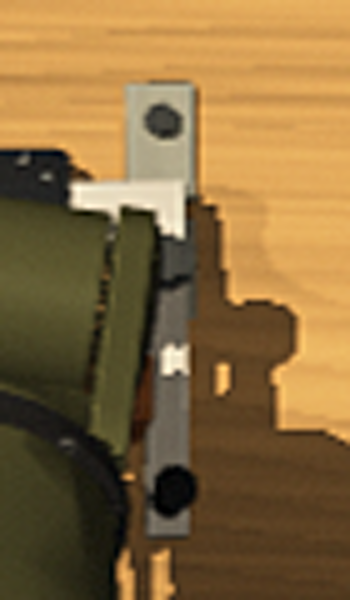

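The end is in contact (5 N) and the arm still looks square. I'll back off 0.3 mm, lower to the bench, then press part way.

Call:
arm_command --pt "0.2 0.3 0 0 0" --pt "0.2 0.3 0 1 0" --pt "0.2 0.3 0 1.8 0" --pt "0.2 0.3 0 1.8 0"

```text
clock: 17.23
eef_pos: [546.3, -35.0, 55.1]
eef_rot: [3.141, -0.0, 1.599]
wrist_force: [0.6, 3.6, -2.3]
finger_gap: 29.4
finger_force: 50.0
```

```bash
python3 f.py
```

```text
17.475 [ 5.7000e-01  4.2900e+00 -2.3100e+00  8.9000e-01 -2.7000e-01  5.0000e-02
  5.4627e+02 -3.5000e+01  5.5110e+01]
```

Call:
arm_command --pt "0.2 0 0 0.2 0" --pt "0.2 0 0 0.4 0"

```text
clock: 17.73
eef_pos: [546.3, -35.0, 54.9]
eef_rot: [3.141, 0.0, 1.599]
wrist_force: [-1.9, 5.1, 1.3]
finger_gap: 30.1
finger_force: 50.0
```

```bash
python3 f.py
```

```text
17.975 [-2.5000e-01  5.0700e+00  4.6000e-01  8.3000e-01 -4.0000e-02  2.0000e-02
  5.4628e+02 -3.4990e+01  5.4930e+01]
```

Call:
arm_command --pt "0.2 0.3 1 0 0" --pt "0.2 0.3 3 0 0" --pt "0.2 0.3 5 0 0" --pt "0.2 0.3 7 0 0" --pt "0.2 0.3 9 0 0" --pt "0.2 0.3 11 0 0" --pt "0.2 0.3 13 0 0" --pt "0.2 0.3 15 0 0" --pt "0.2 0.3 16.5 0 0" --pt "0.2 0.3 17 0 0" --pt "0.2 0.3 17 0 0"

```text
clock: 19.35
eef_pos: [561.5, -34.5, 55.0]
eef_rot: [-3.137, 0.0, 1.599]
wrist_force: [-15.5, 3.3, 13.5]
finger_gap: 29.7
finger_force: 50.0
```

```bash
python3 f.py
```

```text
19.6 [-1.5820e+01  2.0800e+00  1.3190e+01  3.5000e-01  3.2000e+00  1.0000e-02
  5.6148e+02 -3.4520e+01  5.4970e+01]
```

Call:
arm_command --pt "0.2 0 0 -0.3 0" --pt "0.2 0 0 -0.6 0" --pt "0.2 0 0 -0.6 0"

```text
clock: 19.98
eef_pos: [561.5, -34.5, 55.0]
eef_rot: [-3.137, 0.0, 1.599]
wrist_force: [-12.7, 1.0, 6.2]
finger_gap: 30.0
finger_force: 50.0
```

```bash
python3 f.py; python3 -c "
from h import *
s=monitor.read_state();print(s['eef_rot'],s['finger_gap'])
d=cam('wrist');v=cam('side');np.save('w7.npy',d,allow_pickle=True)
cv2.imwrite('pics/w7.png',d['img'][:,:,::-1])"
```

```text
20.225 [-1.1920e+01  1.7600e+00  5.9600e+00  2.6000e-01  2.4800e+00  2.0000e-02
  5.6147e+02 -3.4530e+01  5.4990e+01]
[-3.13671508e+00  9.38106904e-05  1.59872297e+00] 29.97959898083846
```

View pics/w7.png

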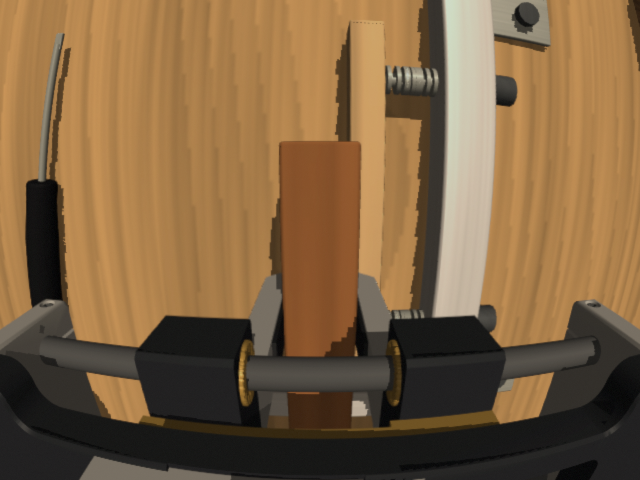

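The rail is flush to the sprung face (face columns 348–386, compressed spring to bar at 440). I'll measure the face displacement directly.

```bash
cat > face.py <<'E'
from h import *
d=cam("wrist"); g=cv2.GaussianBlur(d["img"],(3,3),0).astype(int)
o=np.array([595.3,5.8]); n=np.array([np.cos(.0285),np.sin(.0285)])
s=monitor.read_state()
print(s["clock"],s["eef_pos"].round(2),s["wrist_force"].round(1),s["eef_rot"].round(4))
def edge(rows,lo,hi,z,ch=0,sign=None):
    X=[]
    for r in rows:
        df=np.diff(g[r,lo:hi,:].sum(1))*(sign or 1); k=np.argmax(df if sign else abs(df)); X.append((unproj(d,(lo+k+.5,r),z)[:2]-o)@n)
    return np.median(X).round(2),np.std(X).round(2)
R=list(range(26,62,3))+list(range(102,136,3))
print("faceback(z28)",edge(R,374,400,28),"facefront",edge(range(30,135,4),338,362,28),"faceFrontZ2",edge(range(30,135,4),338,362,2))
print("barfront z30",edge(range(20,300,10),430,452,30),"railfront top z80",edge(range(150,260,6),350,368,80),"railback z80",edge(range(150,260,6),274,290,80))
E
python3 face.py
```

```text
20.375 [561.47 -34.52  54.97] [-11.7   1.3   5.8] [-3.1367e+00  1.0000e-04  1.5987e+00]
faceback(z28) (np.float64(-1.03), np.float64(0.21)) facefront (np.float64(-18.51), np.float64(1.17)) faceFrontZ2 (np.float64(-16.58), np.float64(1.33))
barfront z30 (np.float64(30.58), np.float64(1.84)) railfront top z80 (np.float64(-18.3), np.float64(0.1)) railback z80 (np.float64(-48.18), np.float64(0.69))
```

Call:
arm_command --pt "0.2 0 1 -0.3 0" --pt "0.2 0 2.5 -0.5 0" --pt "0.2 0 4 -0.7 0" --pt "0.2 0 5.5 -0.9 0" --pt "0.2 0 6.5 -1 0" --pt "0.2 0 6.5 -1 0" --pt "0.2 0 6.5 -1 0"

```text
clock: 21.25
eef_pos: [567.3, -34.3, 55.0]
eef_rot: [-3.135, -0.0, 1.599]
wrist_force: [-12.7, 1.3, -1.6]
finger_gap: 29.6
finger_force: 50.0
```

```bash
python3 f.py; sed -i 's/374,400/360,386/; s/338,362/325,350/g; s/430,452/415,440/' face.py; python3 face.py
```

```text
21.5 [-1.2350e+01  1.3400e+00 -1.1200e+00  1.0000e-01  2.5300e+00  3.0000e-02
  5.6726e+02 -3.4350e+01  5.5050e+01]
21.55 [567.26 -34.37  55.05] [-12.6   1.3  -0.7] [-3.1347e+00 -1.0000e-04  1.5987e+00]
faceback(z28) (np.float64(4.64), np.float64(0.2)) facefront (np.float64(-19.29), np.float64(1.82)) faceFrontZ2 (np.float64(-18.31), np.float64(2.08))
barfront z30 (np.float64(30.6), np.float64(2.43)) railfront top z80 (np.float64(-12.45), np.float64(0.1)) railback z80 (np.float64(-42.35), np.float64(0.64))
```

Call:
arm_command --pt "0.2 -0.1 0 0.2 0" --pt "0.2 -0.1 0 0.2 0" --pt "0.2 -0.1 0 0.2 0"

```text
clock: 21.92
eef_pos: [567.2, -34.4, 55.0]
eef_rot: [-3.135, -0.0, 1.599]
wrist_force: [-13.9, 1.2, 1.3]
finger_gap: 30.1
finger_force: 50.0
```

```bash
python3 f.py; python3 - <<'E'
from h import *
d=cam("top"); a=d["img"][140:240,320:400]; cv2.imwrite("pics/t8.png",cv2.resize(a,None,fx=6,fy=6,interpolation=cv2.INTER_CUBIC)[:,:,::-1])
# predicted arm outline when square
o=np.array([595.3,5.8]);c,s=np.cos(.0285),np.sin(.0285)
for k,(x,y,z) in dict(hub=(20,-125,31),knob=(-95,-125,73),endL=(-112,-115,27),endR=(-112,-135,27)).items():
    print(k,((proj(d,[o[0]+c*x-s*y,o[1]+s*x+c*y,z])[0]-[320,140])*6).round(0))
E
```

```text
22.175 [-1.3350e+01  2.1100e+00  1.9100e+00  2.4000e-01  2.7500e+00 -0.0000e+00
  5.6726e+02 -3.4360e+01  5.5030e+01]
hub [258. 187.]
knob [269. 458.]
endL [236. 516.]
endR [286. 515.]
```

View pics/t8.png

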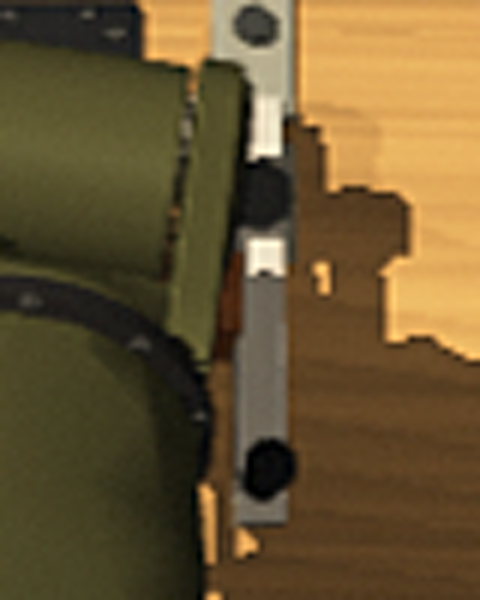

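The hub is at (263,190), the knob at (270,465) and the arm end at columns 236–288. These match the square prediction within calibration error, and the brown rail end meets the arm. Face is about 16–16.6 mm in (≈10 N). Handing in.

```bash
python3 -c "
from cell import job; print(job.sign_off())"
```

```text
the job is handed in; nothing more can be done
None
```

The stop arm is square to the fence, and the rail stands on the bench against the face and stop; the robot is still holding it with the face about 16 mm in, roughly 10 N, and I've handed the job in.

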